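Fit the index plate over the shaft and locating pin

ROBOT

A 6-joint arm with a two-finger parallel gripper is mounted at the origin on a cart in front of the work surface, level with it; the furniture and walls round the work are solid. World frame = base frame: x ahead of the robot, y to its left, z up, the work surface at z = 0. Lengths are in m, angles in rad, forces in N, time in s.
With the tool pointing down it reaches from about 0.35 to 0.95 m from the base axis. Payload 17.4 kg.
Tool frame: the origin (TCP) lies midway between the tips of the shut fingers; the grasp point (between the pads) lies 19 mm behind it (arm.grip_point_offset is the distance from the TCP to the grasp point, in m); z points along the fingers, y is the line along which they close (so a half turn about z gives the same grasp; the last joint's range is limited). The gripper opens to 93 mm and grips with 3 to 60 N. Pads are 15 mm wide; open, the fingers measure 128 mm over their backs; the gripper's body (75 mm by 188 mm) begins 65 mm behind the grasp point.
Start: joints at [1.193, 0.116, 1.442, -0, 1.584, -0.038], TCP at [0.225, 0.636, 0.219] pointing down, gripper open.
Joint ranges: [-2.83, 2.83], [-0.83, 2.19], [0.07, 2.5], [-1.14, 4.28], [0.01, 3], [-2.97, 2.97]. Speed limits (rad/s): [1.89, 1.89, 2.22, 3.14, 3.14, 3.14].

INTERFACE

Orientations are given as a unit quaternion [x, y, z, w].
In Python, from bench import readout, optics, arm, find_in gives the robot as it stands.
- The arm moves only by the tool step_arm, never from a script. Its argument "deltas" is a list of rows, each a list of 7 numbers: the shift along the tool's x, y, z as a fraction of full scale, then the turn, a rotation vector about the tool's x, y, z as a fraction of full scale, then the opening, from 0 (shut) to 1 (fully open). A call has 1 to 12 rows; each row is the pose to reach, as a shift and turn from the pose commanded when the call began, along the tool's axes at that moment; what a row does not reach only later rows make up. Full scale, the value 1, is 25 cm for a shift and 90 degrees for a turn. A row lasts 1/10 s, in which the tool goes at most 50 mm and 8.59 degrees, less where a joint would pass 70% of its speed; a pose out of reach is approached as far as the arm can. A call with a number of a shift or a turn outside -1 to 1 is refused whole. A call with a gripper value outside its range is refused whole. The fingers move at their own pace and stop on an object; the grip force is fixed at half the most. Time passes only in rows, so rows that repeat a pose let the fingers close. It gives the time, the measured TCP pose, the force, the opening and the grip force at its end, in the units of the state.
- readout.state(): the state, without advancing time (a new reading comes with each control period).
- optics.capture(name): name is "scene" or "top" or "wrist"; returns a dict with "img" (420x560x3 uint8, blue, green, red), "K" (3x3 intrinsics, pixels), "D" ([k1, k2, p1, p2, k3] as OpenCV has them; the pictures are not rectified), "R" (3x3) and "t" (3): a world point X has camera coordinates R X + t; the wrist camera has in their place "T_tool_cam" (4x4, takes a point from camera to tool coordinates, whose origin is the TCP and whose axes are the flange's). Camera axes: x right, y down, z forward; pixel columns grow to the right and rows downward; lengths in m; the calibration is good to about 2 mm. A picture is of the moment at which its call begins: read the wrist's pose just before it. There is no depth.
- arm.close_job(): hands the job in; it is judged then, once.
Trained networks look in a picture, given as the dict that the camera call returned (one of the last four; its "shot" number tells which), for a name from the list of things; names that differ only in an ending like _2 or _b are one class to them, and where a whole thing is asked for, a point or a joint stands for the part that bears it (a point fixed in the world has none). Each returns a list of dicts, best first, with "conf" (0 to 1); they miss things now and then, are a little off and sometimes report something else, mostly with a low value. They report only what shows in the picture. A call takes as long as a camera call. They do not tell look-alikes from the thing itself.
- find_in(picture, query): "rect" ([left, top, right, bottom] in pixels, round what is visible of it).
The state is a dict: "time_s": time; "qpos": joint angles; "joint_vel": joint speeds; "tau": joint torques, N m; "tcp_pos": TCP position; "eef_rot": TCP orientation; "contact_force": force on the tool from outside, world axes, zero at the start; "torque": the same for the moment, N m; "finger_gap": opening from 0.0 (shut) to 1.0 (fully open); "grip_force": force on a finger pad.
Only numpy, scipy, OpenCV 4.12 (cv2) and the standard library are available. Lean on these libraries where they do the work, as an engineer would, in place of code of your own. Each camera call takes 0.05 s, during which the arm holds its last target. There are 200 camera calls.

TASK

Take the round index plate by its hub and fit it on the indexing fixture: lower it, hub up, over the central shaft, turn it gently until its one hole finds the locating pin, and let it down until it lies flat and fully home on the pin ring, then let go. The pin ring has been clamped at some unknown angle, so find the pin by feel (or sight), and never force the plate down or drop it. Leave the steel punch block, the tally counter and the spanner where they are.

Things in the scene. Friction and masses are not known exactly. Their poses are not given: they have to be found in the camera images.
- index_plate: Plain aluminium index plate, about 0.4 kg, lying hub up on the bench: a disc 98 mm across and 10 mm thick with a hub on top. A bore 18 mm across goes right through disc and hub. One through hole 9.4 mm across, for the pin, lies 36 mm from the centre along the plate's +x, with a short black scribed line outside it. Origin: centre of the underside; z up through the hub.
- hub_top (a point): Centre of the hub's top face, 50 mm above the plate's underside. The hub is round, 46 mm across, with two flats 36 mm apart facing the plate's +y and -y, which run from the disc (10 mm above the underside) up to the top: grip it across these flats. Axes as the plate's.
- fixture: Indexing fixture, bolted down: a grey round base 112 mm across with a small lug at its +x, on it a dark pin ring 94 mm across with three low steel lands, whose tops (the seat) are 26 mm above the bench. The ring is clamped fast with its pin anywhere from -0.7 to +0.7 rad about the shaft, counted anticlockwise from above from the fixture's +x; this angle is not measured. Origin: centre of the underside; z up.
- seat (a point): Point on the shaft's axis level with the tops of the three lands, 26 mm above the bench; axes as the fixture's. The steel locating pin stands 36 mm from the axis, 8 mm across, its top 14 mm above this point, the last 2 mm tapering to 6.6 mm. With the hole off the pin, the plate rests on the pin's top, underside 14 mm above the seat; with the hole over the pin it goes down to the seat.
- shaft_tip (a point): Top of the fixture's central steel shaft, 45 mm above the seat; the shaft is 16 mm across, its last 10 mm tapering to 6 mm. Shaft and pin are precise: lower and turn slowly and press with 5 to 10 N; knocks or pressure over about 50 N damage them.
- spare_punch: Bystander: ground steel punch block 32 x 50 x 43 mm standing on the bench. Origin: centre of its underside.
- tally: Bystander: round light-grey hand tally counter, 45 x 52 x 33 mm. Origin: centre of its underside.
- spanner: Bystander: flat open-end spanner 134 mm long, 27 mm wide, 5 mm thick. Origin: centre of its underside; its length runs along its y.
Things that resemble listed ones, but are neither listed nor needed, are in the scene too. There is more than one size of the index_plate; the one meant has the size given above.

How it is judged:
On the way, in this order (a step that is already met when the one before it is completed fails the run):
1. the plate is lifted off the bench, its underside more than 80 mm up (height (world z) of index_plate above 0.08 m), for 0.1 s.
2. the plate is threaded level on the shaft (horizontal distance between index_plate and seat below 0.006 m and z of index_plate in the frame of seat below 0.03 m and angle between index_plate's own z axis and vertical below 0.15 rad), for 0.1 s.
At the end, for the whole second after the job is handed in: The index plate lies at rest, hub up, on the fixture with the shaft through its bore and the pin in its hole: underside within 2 mm of the seat, within 3 mm of the shaft's axis, tilted less than 0.04 rad (horizontal distance between index_plate and seat below 0.003 m and z of index_plate in the frame of seat between -0.002 and 0.002 m and angle between index_plate's own z axis and vertical below 0.04 rad and linear speed of index_plate below 0.02 m/s); the robot touches nothing.
It fails at once if the plate is pressed, knocked or dropped on the fixture with more than 50 N (contact force between index_plate and fixture above 50 N).
It fails at once if the punch block is moved more than 20 mm (distance of spare_punch from where it was at the start of the episode above 0.02 m).
It fails at once if the tally counter is moved more than 20 mm (distance of tally from where it was at the start of the episode above 0.02 m).
It fails at once if the spanner is moved more than 20 mm (distance of spanner from where it was at the start of the episode above 0.02 m).
It also fails if it takes over 72 s, if anything falls off the work surface, if the arm or the gripper's body presses on something with over 40 N, if the wrist force passes 120 N, or if a joint passes its speed limit or range.

## Working session

There is one attempt and no reset: what is moved stays moved. The work goes in short steps, Python scripts to look and compute and a tool call to move; the robot and the scene stay as the last step left them, time stands still between calls to the robot, and variables do not carry over. Pictures are saved under pics/ and viewed, at most 10 in all, crops included, and the job is handed in when it is done.

Besides the shell and the picture viewer there is one more tool, called after "Request:" as name([rows], argument=value, ...), one row to a line, values as JSON. step_arm: Moves the arm, as the interface text tells. Shift numbers are shares of 25 cm and turn numbers shares of 90 degrees, none past 1 either way. Its arguments: {"type":"object","properties":{"deltas":{"type":"array"}},"required":["deltas"]}

```bash
mkdir -p pics; cat > h.py <<'E'
import numpy as np, cv2
from bench import readout, optics, arm, find_in
from scipy.spatial.transform import Rotation as Ro
def pose():
    s=readout.state(); T=np.eye(4); T[:3,:3]=Ro.from_quat(s['eef_rot']).as_matrix(); T[:3,3]=s['tcp_pos']; return T
def cap(n):
    T=pose(); c=optics.capture(n)
    if n=='wrist':
        W=T@np.array(c['T_tool_cam']); c['R']=W[:3,:3].T; c['t']=-W[:3,:3].T@W[:3,3]
    c['R']=np.array(c['R']);c['t']=np.array(c['t']).ravel();c['K']=np.array(c['K'],float);c['D']=np.array(c['D'],float); return c
def ray(c,uv,z):
    p=cv2.undistortPoints(np.array(uv,float).reshape(-1,1,2),c['K'],c['D']).reshape(-1,2)
    d=np.c_[p,np.ones(len(p))]@c['R']; o=-c['R'].T@c['t']
    return o+d*((z-o[2])/d[:,2])[:,None]
def proj(c,X):
    return cv2.projectPoints(np.array(X,float).reshape(-1,3),cv2.Rodrigues(c['R'])[0],c['t'],c['K'],c['D'])[0].reshape(-1,2)
E
python3 - <<'E'
from h import *
print(readout.state())
for n in ('top','scene'):
    c=cap(n); cv2.imwrite(f'pics/{n}0.png',c['img']); print(n,-c['R'].T@c['t'],c['K'][0,0])
    for q in ('index_plate','fixture','spare_punch','tally','spanner'):
        for d in find_in(c,q):
            r=d['rect']; print(q,round(d['conf'],2),np.round(r),np.round(ray(c,[(r[0]+r[2])/2,(r[1]+r[3])/2],0.01),3))
E
```

```text
{'time_s': 0.0, 'qpos': array([ 1.19321355e+00,  1.16460514e-01,  1.44228807e+00, -2.60971922e-05,
        1.58399462e+00, -3.78055510e-02]), 'joint_vel': array([-0.00105835,  0.00081316, -0.00043348, -0.00044792,  0.00031694,
       -0.00011449]), 'tau': array([-2.86773480e-03, -7.21246004e+01, -6.22601008e+01,  7.78891426e-02,
        2.37466634e-02, -1.64143257e-04]), 'tcp_pos': array([0.22490225, 0.63620307, 0.2179082 ]), 'eef_rot': array([ 1.69072703e-01,  9.85603414e-01, -5.65601405e-04, -1.05856781e-04]), 'contact_force': array([-0.66008285,  0.27833435,  0.1506722 ]), 'torque': array([-0.00495257, -0.01366364, -0.01326302]), 'grip_force': 0.0, 'finger_gap': 0.9982353300866795}
top [0.40536618 0.15601288 0.91765791] 383.2386450540702
index_plate 0.83 [242. 205. 268. 229.] [[0.545 0.174 0.01 ]]
index_plate 0.72 [177. 204. 221. 250.] [[0.524 0.306 0.01 ]]
fixture 0.59 [302. 217. 345. 273.] [[0.473 0.013 0.01 ]]
spare_punch 0.9 [231. 281. 256. 294.] [[0.38  0.204 0.01 ]]
tally 0.55 [264. 165. 289. 184.] [[0.649 0.118 0.01 ]]
spanner 0.76 [200. 151. 254. 159.] [[0.701 0.239 0.01 ]]
scene [-0.05760922 -0.28831066  0.53269241] 526.3373729953873
index_plate 0.71 [258. 228. 294. 259.] [[0.547 0.173 0.01 ]]
index_plate 0.61 [188. 198. 235. 242.] [[0.533 0.314 0.01 ]]
fixture 0.92 [295. 269. 369. 335.] [[0.478 0.012 0.01 ]]
spare_punch 0.87 [181. 257. 221. 299.] [[0.397 0.207 0.01 ]]
tally 0.59 [322. 216. 348. 239.] [[0.658 0.12  0.01 ]]
spanner 0.6 [180. 259. 217. 298.] [[0.395 0.209 0.01 ]]
spanner 0.58 [268. 189. 330. 216.] [[0.691 0.225 0.01 ]]
```

```bash
python3 - <<'E'
import cv2
i=cv2.imread('pics/top0.png')[140:310,150:370]
cv2.imwrite('pics/topc.png',cv2.resize(i,None,fx=3.5,fy=3.5,interpolation=cv2.INTER_CUBIC))
E
```

```text
(no output)
```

View pics/topc.png

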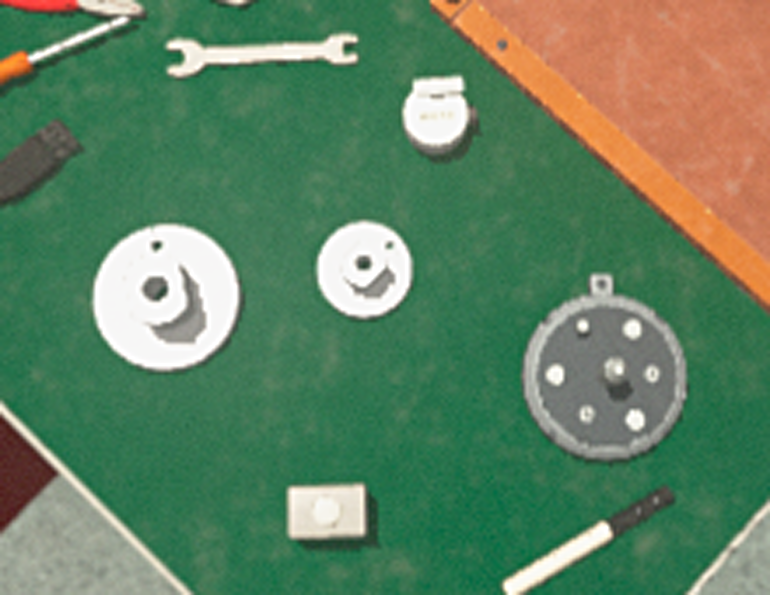

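View pics/scene0.png

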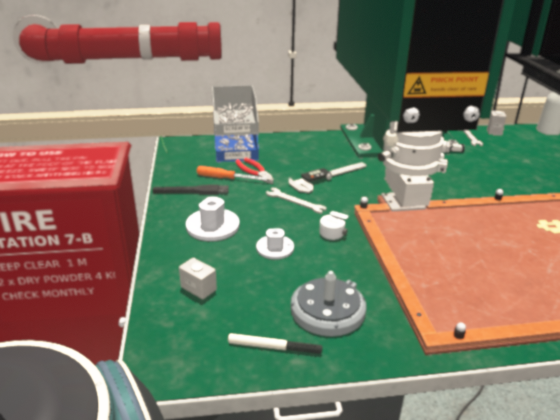

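The target is the large left plate, at top-view pixel about (197,225) and about 42 px (100 mm) across. The look-alike is the small plate at (254,217), about 27 px (64 mm). The fixture is at (324,247). The pin candidate is the thing with a shadow at crop (583,327), to the left of the lug direction. Next I'll check the choice from close by with the wrist camera.

```bash
cat >> h.py <<'E'
def delta(pos,yaw=None,dz=None):
    """deltas row to reach TCP pos with tool down; yaw = world angle of tool x"""
    T=pose(); s=T[:3,:3].T@(np.array(pos)-T[:3,3])/0.25
    if yaw is None: yaw=np.arctan2(T[1,0],T[0,0])
    c,n=np.cos(yaw),np.sin(yaw)
    G=np.array([[c,n,0],[n,-c,0],[0,0,-1.]])
    r=Ro.from_matrix(T[:3,:3].T@G).as_rotvec()/(np.pi/2)
    return np.round(np.r_[s,r],4)
E
python3 - <<'E'
from h import *
T=pose(); print(np.round(T,3), 'yaw',np.arctan2(T[1,0],T[0,0]))
c=cap('wrist'); print(np.round(c['T_tool_cam'],3),c['K'][0,0])
c=cap('top')
o=lambda u,v,z: np.round(ray(c,[150+u/3.5,140+v/3.5],z),4)
print('hub',o(154,289,.05),'hole',o(156,245,.01),'rim',o(166,297,.005),'shaft',o(612,365,.071),'base',o(605,376,.012),'lug',o(600,283,.01),'pin',o(583,327,.04))
print(delta([.50,.306,.25]))
E
```

```text
[[-0.943  0.333  0.     0.225]
 [ 0.333  0.943  0.     0.636]
 [-0.     0.    -1.     0.219]
 [ 0.     0.     0.     1.   ]] yaw 2.80179358714493
[[ 0.001 -0.954 -0.3    0.084]
 [ 1.     0.001 -0.    -0.001]
 [ 0.001 -0.3    0.954 -0.165]
 [ 0.     0.     0.     1.   ]] 289.8480349643095
hub [[0.5291 0.3116 0.05  ]] hole [[0.5652 0.3176 0.01  ]] rim [[0.5298 0.3114 0.005 ]] shaft [[0.4702 0.0187 0.071 ]] base [[0.4675 0.0143 0.012 ]] lug [[0.5313 0.0142 0.01  ]] pin [[0.4982 0.0316 0.04  ]]
[-1.4776 -0.8795 -0.1253  0.      0.      0.    ]
```

Request:
step_arm([
  [-0.75, -0.45, -0.12, 0, 0, -0.16, 1],
  [-0.75, -0.45, -0.12, 0, 0, -0.16, 1],
  [-0.75, -0.45, -0.12, 0, 0, -0.16, 1],
  [-0.75, -0.45, -0.12, 0, 0, -0.16, 1],
  [-0.75, -0.45, -0.12, 0, 0, -0.16, 1],
  [-0.75, -0.45, -0.12, 0, 0, -0.16, 1],
])

```text
time_s: 1.3
tcp_pos: [0.366, 0.4661, 0.2496]
eef_rot: [0.046, 0.999, 0.0, 0.001]
contact_force: [-0.3, 0.8, 0.3]
finger_gap: 1.0
grip_force: 0.0
```

```bash
python3 - <<'E'
from h import *
print(pose()[:3,3],delta([.53,.311,.25],3.306))
E
```

```text
[0.36598366 0.4660912  0.24958223] [-7.100e-01 -5.578e-01 -1.400e-03  5.000e-04  8.000e-04 -1.630e-01]
```

Request:
step_arm([
  [-0.71, -0.56, 0, 0, 0, -0.163, 1],
  [-0.71, -0.56, 0, 0, 0, -0.163, 1],
  [-0.71, -0.56, 0, 0, 0, -0.163, 1],
  [-0.71, -0.56, 0, 0, 0, -0.163, 1],
  [-0.71, -0.56, 0, 0, 0, -0.163, 1],
  [-0.71, -0.56, 0, 0, 0, -0.163, 1],
  [-0.71, -0.56, 0, 0, 0, -0.163, 1],
])

```text
time_s: 2.0
tcp_pos: [0.5285, 0.3133, 0.2482]
eef_rot: [-0.083, 0.997, 0.0, -0.0]
contact_force: [-0.1, 0.7, 0.2]
finger_gap: 0.997
grip_force: 0.0
```

```bash
python3 - <<'E'
from h import *
T=pose();print(T[:3,3],np.arctan2(T[1,0],T[0,0]))
c=cap('wrist'); cv2.imwrite('pics/w1.png',c['img']); np.save('w1.npy',np.r_[c['R'].ravel(),c['t']])
for d in find_in(c,'index_plate')+find_in(c,'hub_top'): print(d)
X=np.array([.5295,.3115,0]);print(proj(c,[X+[0,0,.05],X+[0,0,.01],X+[.0355,.006,.01]]))
E
```

```text
[0.52854698 0.31325102 0.24818819] -2.9745240321916477
{'rect': [159.5, 162.8, 205.7, 211.5], 'conf': 0.78}
{'rect': [242.3, 157.2, 313.4, 224.8], 'conf': 0.68}
{'rect': [160.8, 163.2, 205.6, 208.4], 'conf': 0.7}
{'rect': [243.1, 155.6, 314.6, 225.3], 'conf': 0.59}
{'rect': [18.6, 65.6, 110.2, 161.0], 'conf': 0.16}
[[278.19213311 197.16872008]
 [278.28479342 190.75168891]
 [278.29215186 215.11284609]]
```

View pics/w1.png

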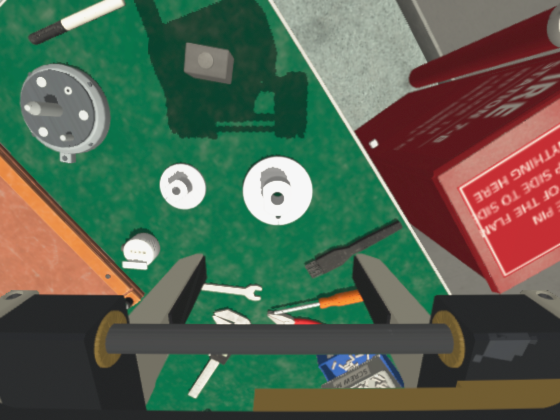

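The target plate is centred at (278,190), with its hole and scribe mark at (278,217). The small look-alike is at (182,187) and the fixture at (64,108). The prediction agrees. Next is a close crop to refine it.

```bash
python3 - <<'E'
from h import *
c=cap('wrist'); i=c['img']
cv2.imwrite('pics/w1c.png',cv2.resize(i[145:235,233:323],None,fx=6.5,fy=6.5,interpolation=cv2.INTER_CUBIC))
h=cv2.cvtColor(i,cv2.COLOR_BGR2HSV); m=(h[...,1]<90).astype(np.uint8); m[:150]=0;m[235:]=0;m[:,:235]=0;m[:,322:]=0
cs=max(cv2.findContours(m,0,1)[0],key=cv2.contourArea)[:,0]
P=ray(c,cs,0.01)[:,:2]
A=np.c_[2*P,np.ones(len(P))]; s=np.linalg.lstsq(A,(P**2).sum(1),rcond=None)[0]; print('centre',s[:2],'R',np.sqrt(s[2]+s[:2]@s[:2]))
g=i.min(2).astype(float); ys,xs=np.mgrid[206:221,268:290]; w=np.clip(170-g[206:221,268:290],0,None)
print(np.round(g[208:222,272:286]).astype(int)); 
E
```

```text
centre [0.53084706 0.31008472] R 0.049595215930962215
[[247 247 247 247 247 247 247 247 247 247 247 247 247 247]
 [247 247 247 247 247 247 247 247 247 247 247 247 247 247]
 [247 247 247 247 247 247 247 247 247 247 247 247 247 247]
 [247 247 247 247 247 247 247 247 247 247 247 247 247 247]
 [247 247 247 247 247 247 247 247 247 247 247 247 247 247]
 [247 247 247 247 247 247 247 247 247 247 247 247 246 245]
 [246 247 247 246 246 247 247 247 247 247 245 245 246 246]
 [246 245 234 219 219 221 220 225 243 246 246 246 247 247]
 [247 244 212 123 101 100  99 129 222 246 247 247 247 247]
 [247 246 229 135  94  85  96 144 229 246 247 247 247 247]
 [247 246 242 201 145 132 145 202 242 247 247 247 247 247]
 [247 247 246 244 234 224 233 243 246 247 247 247 247 247]
 [247 247 247 247 245 240 244 247 247 247 247 247 247 247]
 [247 247 247 247 245 236 243 247 247 247 247 247 247 247]]
```

View pics/w1c.png

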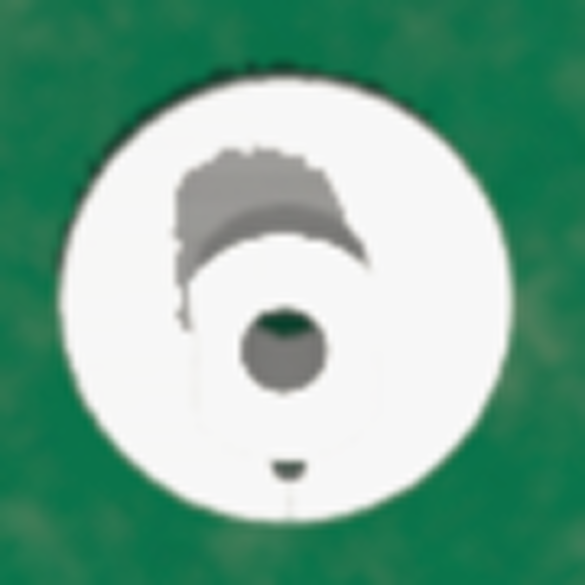

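```bash
python3 - <<'E'
from h import *
c=cap('wrist')
f=lambda u,v:[233+u/6.5-.4,145+v/6.5-.4]
C=np.array([.5308,.3101])
sc=ray(c,[f(291,503),f(289,470)],.01)[:,:2]-C; print(sc,np.arctan2(sc[:,1],sc[:,0]))
print('bore',ray(c,[f(284,350)],.05))
p=[.5305,.3103]
print(delta([*p,.10],3.300),delta([*p,.10],-2.98))
E
```

```text
[[0.04449903 0.0085953 ]
 [0.03690124 0.00684952]] [0.19080724 0.18352873]
bore [[0.53121569 0.31003966 0.05      ]]
[-7.60e-03 -1.54e-02  5.95e-01  1.00e-04  1.00e-04  6.80e-03] [-7.60e-03 -1.54e-02  5.95e-01  1.00e-04  1.00e-04  4.80e-03]
```

Request:
step_arm([
  [-0.0075, -0.0145, 0.2, 0, 0, -0.013, 1],
  [-0.0075, -0.0145, 0.4, 0, 0, -0.013, 1],
  [-0.0075, -0.0145, 0.55, 0, 0, -0.013, 1],
  [-0.0075, -0.0145, 0.65, 0, 0, -0.013, 1],
  [-0.0075, -0.0145, 0.67, 0, 0, -0.013, 1],
  [-0.0075, -0.0145, 0.67, 0, 0, -0.013, 1],
  [-0.0075, -0.0145, 0.67, 0, 0, -0.013, 1],
])

```text
time_s: 2.95
tcp_pos: [0.5317, 0.3101, 0.0831]
eef_rot: [-0.094, 0.996, 0.0, 0.001]
contact_force: [-0.1, -0.2, 0.4]
finger_gap: 0.997
grip_force: 0.0
```

```bash
python3 - <<'E'
from h import *
T=pose();print(T[:3,3],np.arctan2(T[1,0],T[0,0])%6.283)
print(delta([.531,.310,.016],3.329))
c=cap('wrist'); i=c['img']; cv2.imwrite('pics/w2.png',i)
print(proj(c,[[.531,.310,.05],[.5663,.3167,.01]]))
E
```

```text
[0.53170813 0.31007577 0.08310622] 3.329748739167533
[3.400e-03 1.000e-04 2.684e-01 4.000e-04 1.400e-03 6.000e-04]
[[280.06065715 246.02184484]
 [279.80560659 265.39762544]]
```

View pics/w2.png

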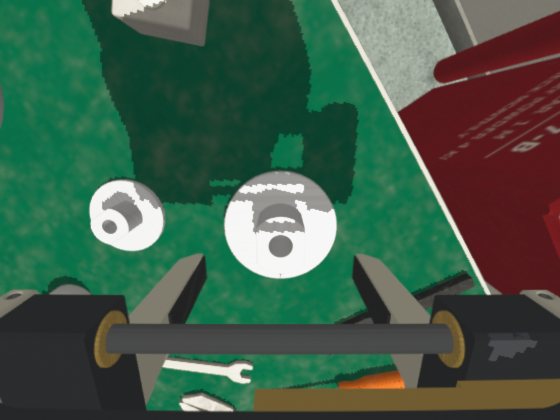

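The bore shows at (280,245), against (280,246) predicted, and the scribe is straight below it, so the tool is aligned. I'll descend and grip.

Request:
step_arm([
  [0.002, 0, 0.1, 0, 0, 0, 1],
  [0.002, 0, 0.18, 0, 0, 0, 1],
  [0.002, 0, 0.24, 0, 0, 0, 1],
  [0.002, 0, 0.266, 0, 0, 0, 1],
  [0.002, 0, 0.266, 0, 0, 0, 1],
  [0.002, 0, 0.266, 0, 0, 0, 0],
  [0.002, 0, 0.266, 0, 0, 0, 0],
  [0.002, 0, 0.266, 0, 0, 0, 0],
  [0.002, 0, 0.266, 0, 0, 0, 0],
  [0.002, 0, 0.266, 0, 0, 0, 0],
  [0.002, 0, 0.266, 0, 0, 0, 0],
  [0.002, 0, 0.266, 0, 0, 0, 0],
])

```text
time_s: 4.2
tcp_pos: [0.5307, 0.3094, 0.0147]
eef_rot: [-0.094, 0.996, -0.0, 0.0]
contact_force: [0.2, -0.6, 0.3]
finger_gap: 0.445
grip_force: 0.0
```

Request:
step_arm([
  [0, 0, 0, 0, 0, 0, 0],
  [0, 0, 0, 0, 0, 0, 0],
  [0, 0, 0, 0, 0, 0, 0],
  [0, 0, 0, 0, 0, 0, 0],
  [0, 0, 0, 0, 0, 0, 0],
  [0, 0, 0, 0, 0, 0, 0],
])

```text
time_s: 4.8
tcp_pos: [0.5307, 0.3095, 0.0147]
eef_rot: [-0.094, 0.996, 0.0, 0.0]
contact_force: [-0.5, 2.3, -0.9]
finger_gap: 0.388
grip_force: 30.0
```

Request:
step_arm([
  [0, 0, -0.05, 0, 0, 0, 0],
  [0, 0, -0.15, 0, 0, 0, 0],
  [0, 0, -0.3, 0, 0, 0, 0],
  [0, 0, -0.45, 0, 0, 0, 0],
  [0, 0, -0.6, 0, 0, 0, 0],
  [0, 0, -0.7, 0, 0, 0, 0],
  [0, 0, -0.7, 0, 0, 0, 0],
  [0, 0, -0.7, 0, 0, 0, 0],
])

```text
time_s: 5.6
tcp_pos: [0.5305, 0.3091, 0.1889]
eef_rot: [-0.094, 0.996, -0.0, -0.0]
contact_force: [-0.0, 0.3, -5.9]
finger_gap: 0.383
grip_force: 30.0
```

```bash
python3 - <<'E'
from h import *
s=readout.state();print(s['tcp_pos'],s['contact_force'],s['qpos'])
c=cap('wrist'); i=c['img']; cv2.imwrite('pics/w3.png',i)
c2=cap('top'); cv2.imwrite('pics/t3.png',c2['img'])
# bore predicted in tool frame: hub top is at tool z= -(0.05-0.0147)
T=pose(); P=T@np.array([[0,0,-.0353,1],[0,0,.0047,1]]).T; print(proj(c,P[:3].T))
print(delta([.40,.03,.19],3.329))
E
```

```text
[0.53046583 0.30911831 0.1889323 ] [-0.04622585  0.30928301 -5.86181932] [ 4.86174301e-01 -6.53935977e-03  1.61710966e+00 -1.94348554e-04
  1.53146183e+00 -1.27252580e+00]
[[280.17265814 296.74450709]
 [279.94197108 262.5363421 ]]
[ 7.195e-01 -9.989e-01 -7.400e-03 -6.000e-04 -1.700e-03  3.000e-04]
```

View pics/w3.png

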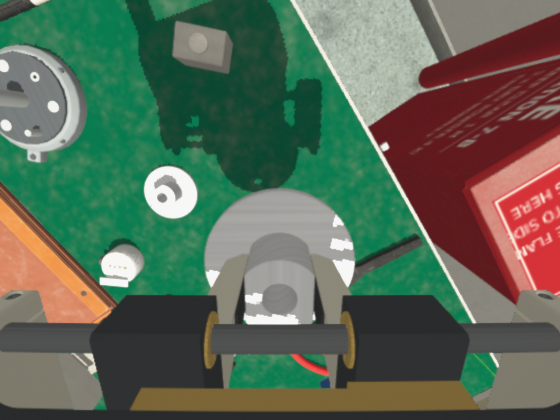

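Request:
step_arm([
  [0.02, -0.1, 0, 0, 0, 0, 0],
  [0.04, -0.22, 0, 0, 0, 0, 0],
  [0.07, -0.37, 0, 0, 0, 0, 0],
  [0.1, -0.5, 0, 0, 0, 0, 0],
  [0.11, -0.57, 0, 0, 0, 0, 0],
  [0.11, -0.57, 0, 0, 0, 0, 0],
  [0.11, -0.57, 0, 0, 0, 0, 0],
])

```text
time_s: 6.4
tcp_pos: [0.5299, 0.1641, 0.1883]
eef_rot: [-0.093, 0.996, -0.0, -0.001]
contact_force: [-0.2, 0.1, -5.5]
finger_gap: 0.386
grip_force: 30.0
```

```bash
python3 - <<'E'
from h import *
s=readout.state();print(s['tcp_pos'],s['contact_force'])
c=cap('wrist'); i=c['img']
S=np.array([.469,.0155,0]); p=proj(c,[S+[0,0,.071],S+[.031,.017,.04],S+[0,0,.026]]); print(p)
u,v=p.mean(0).astype(int); x0=max(u-70,0);y0=max(v-60,0); print(x0,y0)
cv2.imwrite('pics/w4.png',cv2.resize(i[y0:y0+120,x0:x0+140],None,fx=5,fy=5,interpolation=cv2.INTER_CUBIC))
E
```

```text
[0.52994737 0.16409496 0.1883494 ] [-0.18844004  0.08066842 -5.45295206]
[[135.79209236 124.76186915]
 [164.02926982 158.00674025]
 [155.39059615 125.23882166]]
81 76
```

View pics/w4.png

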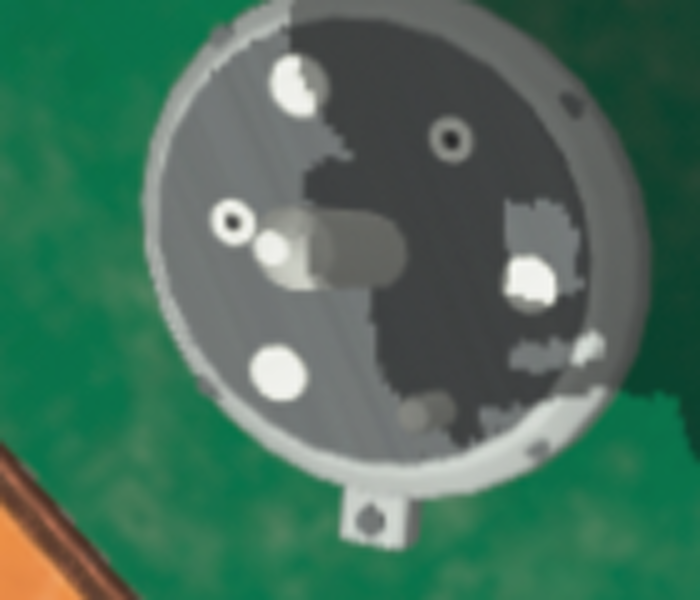

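The pin top shows in shadow at (163.6,158.2), against (164,158) predicted. The shaft tip is at (134.8,125.0). The pin is confirmed about 0.5 rad anticlockwise of the lug.

```bash
python3 - <<'E'
from h import *
c=cap('wrist')
f=lambda u,v:[81+u/5-.4,76+v/5-.4]
sh=ray(c,[f(271,247)],.071)[0]; pin=ray(c,[f(413,413)],.04)[0]; base=ray(c,[f(400,250)],.026)[0]
lands=ray(c,[f(300,86),f(530,279),f(278,372)],.026); holes=ray(c,[f(451,139),f(233,221)],.024)
print('shaft',sh,'pin',pin,'lands',lands,lands.mean(0))
d=pin[:2]-lands.mean(0)[:2]; print(np.hypot(*d),np.arctan2(d[1],d[0]))
for l in np.r_[lands,holes]:
    e=l[:2]-lands.mean(0)[:2]; print(np.hypot(*e),np.degrees(np.arctan2(e[1],e[0])))
lug=ray(c,[f(370,520)],.01)[0];e=lug-lands.mean(0);print('lug',np.degrees(np.arctan2(e[1],e[0])))
c=cap('top'); i=c['img'][200:290,285:365]; cv2.imwrite('pics/t4.png',cv2.resize(i,None,fx=7,fy=6.6,interpolation=cv2.INTER_CUBIC))
E
```

```text
shaft [0.46957241 0.01491762 0.071     ] pin [0.50056929 0.03200683 0.04      ] lands [[ 0.43927994 -0.00180871  0.026     ]
 [ 0.46937426  0.04983784  0.026     ]
 [ 0.49947911 -0.00349909  0.026     ]] [0.46937777 0.01484335 0.026     ]
0.03560191499723434 0.5030437705395977
0.03439724130442723 -151.0457986651536
0.034994495977674796 90.00575281185175
0.03524961761074148 -31.356296633972725
0.029501918610084853 149.59469552163154
0.030517119541586635 -90.20886182141808
lug -2.0643421617199813
```

```bash
python3 - <<'E'
from h import *
print(pose()[:3,3],delta([.4696,.0149,.15],3.649))
E
```

```text
[0.5300897  0.16493342 0.18897735] [ 3.501e-01 -5.441e-01  1.562e-01  1.000e-04 -6.000e-04 -2.028e-01]
```

Request:
step_arm([
  [0.05, -0.08, 0, 0, 0, -0.03, 0],
  [0.12, -0.18, 0, 0, 0, -0.07, 0],
  [0.2, -0.31, 0, 0, 0, -0.11, 0],
  [0.28, -0.43, 0, 0, 0, -0.16, 0],
  [0.33, -0.51, 0, 0, 0, -0.19, 0],
  [0.35, -0.544, 0.05, 0, 0, -0.203, 0],
  [0.35, -0.544, 0.1, 0, 0, -0.203, 0],
  [0.35, -0.544, 0.15, 0, 0, -0.203, 0],
  [0.35, -0.544, 0.156, 0, 0, -0.203, 0],
  [0.35, -0.544, 0.156, 0, 0, -0.203, 0],
])

```text
time_s: 7.55
tcp_pos: [0.4697, 0.015, 0.1501]
eef_rot: [-0.251, 0.968, 0.0, -0.001]
contact_force: [0.4, -0.4, -5.1]
finger_gap: 0.387
grip_force: 30.0
```

```bash
python3 - <<'E'
from h import *
s=readout.state();T=pose();print(T[:3,3],np.arctan2(T[1,0],T[0,0])%6.283,s['contact_force'],s['qpos'][5],s['time_s'])
print(delta([.4696,.0149,.041],3.649))
c=cap('top'); i=c['img'][200:290,285:365]; cv2.imwrite('pics/t5.png',cv2.resize(i,None,fx=6,fy=6,interpolation=cv2.INTER_CUBIC))
c=cap('wrist'); cv2.imwrite('pics/w5.png',c['img'])
E
```

```text
[0.46972798 0.01497027 0.15012699] 3.649018963753429 [ 0.42298733 -0.38147068 -5.12790747] -2.100885523037154 7.55
[ 2.000e-04 -3.000e-04  4.365e-01  4.000e-04 -6.000e-04  1.000e-04]
```

View pics/w5.png

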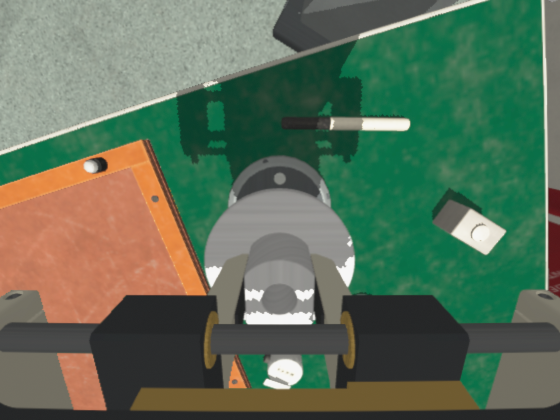

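Request:
step_arm([
  [0, 0, 0.06, 0, 0, 0, 0],
  [0, 0, 0.12, 0, 0, 0, 0],
  [0, 0, 0.18, 0, 0, 0, 0],
  [0, 0, 0.22, 0, 0, 0, 0],
  [0, 0, 0.24, 0, 0, 0, 0],
  [0, 0, 0.252, 0, 0, 0, 0],
  [0, 0, 0.264, 0, 0, 0, 0],
  [0, 0, 0.276, 0, 0, 0, 0],
  [0, 0, 0.288, 0, 0, 0, 0],
  [0, 0, 0.3, 0, 0, 0, 0],
  [0, 0, 0.3, 0, 0, 0, 0],
  [0, 0, 0.3, 0, 0, 0, 0],
])

```text
time_s: 8.85
tcp_pos: [0.4697, 0.0143, 0.0757]
eef_rot: [-0.251, 0.968, 0.0, -0.0]
contact_force: [0.4, 0.0, -4.6]
finger_gap: 0.383
grip_force: 30.0
```

Request:
step_arm([
  [0, 0, 0.006, 0, 0, 0, 0],
  [0, 0, 0.012, 0, 0, 0, 0],
  [0, 0, 0.018, 0, 0, 0, 0],
  [0, 0, 0.024, 0, 0, 0, 0],
  [0, 0, 0.03, 0, 0, 0, 0],
  [0, 0, 0.036, 0, 0, 0, 0],
  [0, 0, 0.042, 0, 0, 0, 0],
  [0, 0, 0.048, 0, 0, 0, 0],
  [0, 0, 0.054, 0, 0, 0, 0],
  [0, 0, 0.06, 0, 0, 0, 0],
  [0, 0, 0.066, 0, 0, 0, 0],
  [0, 0, 0.066, 0, 0, 0, 0],
])

```text
time_s: 10.05
tcp_pos: [0.4696, 0.0142, 0.0589]
eef_rot: [-0.251, 0.968, 0.0, -0.0]
contact_force: [-2.5, -0.1, -5.4]
finger_gap: 0.384
grip_force: 30.0
```

Request:
step_arm([
  [0.0014, 0.0008, 0.003, 0, 0, 0, 0],
  [0.0014, 0.0008, 0.006, 0, 0, 0, 0],
  [0.0014, 0.0008, 0.009, 0, 0, 0, 0],
  [0.0014, 0.0008, 0.012, 0, 0, 0, 0],
  [0.0014, 0.0008, 0.014, 0, 0, 0, 0],
  [0.0014, 0.0008, 0.016, 0, 0, 0, 0],
  [0.0014, 0.0008, 0.018, 0, 0, 0, 0],
  [0.0014, 0.0008, 0.02, 0, 0, 0, 0],
  [0.0014, 0.0008, 0.02, 0, 0, 0, 0],
])

```text
time_s: 10.95
tcp_pos: [0.4693, 0.0143, 0.0541]
eef_rot: [-0.251, 0.968, 0.0, -0.0]
contact_force: [-0.0, 0.2, -5.1]
finger_gap: 0.383
grip_force: 30.0
```

Request:
step_arm([
  [0, 0, 0.001, 0, 0, 0, 0],
  [0, 0, 0.002, 0, 0, 0, 0],
  [0, 0, 0.003, 0, 0, 0, 0],
  [0, 0, 0.004, 0, 0, 0, 0],
  [0, 0, 0.005, 0, 0, 0, 0],
  [0, 0, 0.006, 0, 0, 0, 0],
  [0, 0, 0.006, 0, 0, 0, 0],
])

```text
time_s: 11.65
tcp_pos: [0.4693, 0.0143, 0.0526]
eef_rot: [-0.251, 0.968, 0.0, -0.0]
contact_force: [-0.5, -1.0, -5.1]
finger_gap: 0.389
grip_force: 30.0
```

Request:
step_arm([
  [0, 0, 0.002, 0, 0, 0, 0],
  [0, 0, 0.004, 0, 0, 0, 0],
  [0, 0, 0.006, 0, 0, 0, 0],
  [0, 0, 0.008, 0, 0, 0, 0],
  [0, 0, 0.01, 0, 0, 0, 0],
  [0, 0, 0.012, 0, 0, 0, 0],
  [0, 0, 0.012, 0, 0, 0, 0],
])

```text
time_s: 12.35
tcp_pos: [0.4693, 0.0143, 0.0496]
eef_rot: [-0.251, 0.968, 0.0, -0.0]
contact_force: [-0.7, 0.0, -4.4]
finger_gap: 0.384
grip_force: 30.0
```

Request:
step_arm([
  [0, 0, 0.003, 0, 0, 0, 0],
  [0, 0, 0.006, 0, 0, 0, 0],
  [0, 0, 0.009, 0, 0, 0, 0],
  [0, 0, 0.012, 0, 0, 0, 0],
  [0, 0, 0.015, 0, 0, 0, 0],
  [0, 0, 0.018, 0, 0, 0, 0],
  [0, 0, 0.021, 0, 0, 0, 0],
  [0, 0, 0.024, 0, 0, 0, 0],
  [0, 0, 0.026, 0, 0, 0, 0],
  [0, 0, 0.028, 0, 0, 0, 0],
  [0, 0, 0.028, 0, 0, 0, 0],
])

```text
time_s: 13.45
tcp_pos: [0.4693, 0.0143, 0.0426]
eef_rot: [-0.251, 0.968, -0.0, -0.0]
contact_force: [-0.4, 0.3, -5.2]
finger_gap: 0.386
grip_force: 30.0
```

Only 1–2 mm are left to the seat, so I'll lower slowly until I feel contact.

Request:
step_arm([
  [0, 0, 0.001, 0, 0, 0, 0],
  [0, 0, 0.002, 0, 0, 0, 0],
  [0, 0, 0.003, 0, 0, 0, 0],
  [0, 0, 0.004, 0, 0, 0, 0],
  [0, 0, 0.005, 0, 0, 0, 0],
  [0, 0, 0.006, 0, 0, 0, 0],
  [0, 0, 0.006, 0, 0, 0, 0],
])

```text
time_s: 14.15
tcp_pos: [0.4693, 0.0143, 0.0411]
eef_rot: [-0.251, 0.968, -0.0, -0.0]
contact_force: [0.5, 0.2, -5.1]
finger_gap: 0.384
grip_force: 30.0
```

Request:
step_arm([
  [0, 0, 0.0008, 0, 0, 0, 0],
  [0, 0, 0.0016, 0, 0, 0, 0],
  [0, 0, 0.0024, 0, 0, 0, 0],
  [0, 0, 0.0024, 0, 0, 0, 0],
])

```text
time_s: 14.55
tcp_pos: [0.4693, 0.0143, 0.0406]
eef_rot: [-0.251, 0.968, 0.0, -0.0]
contact_force: [-0.7, 0.2, -3.5]
finger_gap: 0.386
grip_force: 30.0
```

Request:
step_arm([
  [0, 0, 0.0006, 0, 0, 0, 0],
  [0, 0, 0.0012, 0, 0, 0, 0],
  [0, 0, 0.0012, 0, 0, 0, 0],
])

```text
time_s: 14.85
tcp_pos: [0.4694, 0.0143, 0.0406]
eef_rot: [-0.251, 0.968, -0.0, 0.0]
contact_force: [-3.3, -0.1, 3.7]
finger_gap: 0.384
grip_force: 30.0
```

It is seated: the TCP is at 0.0406, so the underside is at 0.0259, with about 9 N of contact. Next I'll release and rise.

Request:
step_arm([
  [0, 0, 0, 0, 0, 0, 0.7],
  [0, 0, 0, 0, 0, 0, 0.7],
  [0, 0, 0, 0, 0, 0, 0.7],
  [0, 0, 0, 0, 0, 0, 0.9],
  [0, 0, 0, 0, 0, 0, 0.9],
  [0, 0, 0, 0, 0, 0, 0.9],
  [0, 0, 0, 0, 0, 0, 0.9],
  [0, 0, 0, 0, 0, 0, 0.9],
  [0, 0, 0, 0, 0, 0, 0.9],
  [0, 0, 0, 0, 0, 0, 0.9],
])

```text
time_s: 15.85
tcp_pos: [0.4693, 0.0143, 0.0402]
eef_rot: [-0.251, 0.968, -0.0, 0.0]
contact_force: [0.6, 0.2, -0.3]
finger_gap: 0.9
grip_force: 0.0
```

Request:
step_arm([
  [0, 0, -0.04, 0, 0, 0, 0.9],
  [0, 0, -0.1, 0, 0, 0, 0.9],
  [0, 0, -0.2, 0, 0, 0, 0.9],
  [0, 0, -0.35, 0, 0, 0, 0.9],
  [0, 0, -0.5, 0, 0, 0, 0.9],
  [0, 0, -0.65, 0, 0, 0, 0.9],
  [0, 0, -0.65, 0, 0, 0, 0.9],
  [0, 0, -0.65, 0, 0, 0, 0.9],
])

```text
time_s: 16.65
tcp_pos: [0.4696, 0.0143, 0.2044]
eef_rot: [-0.251, 0.968, -0.0, 0.001]
contact_force: [0.2, -0.3, -0.8]
finger_gap: 0.904
grip_force: 0.0
```

```bash
python3 - <<'E'
from h import *
s=readout.state();print(s['tcp_pos'],s['contact_force'],s['finger_gap'])
c=cap('wrist'); cv2.imwrite('pics/w6.png',c['img'])
S=np.array([.4694,.0146,0]);print(proj(c,[S+[0,0,.076],S+[0,0,.071],S+[0,0,.036]]))
E
```

```text
[0.46959811 0.01427787 0.2044311 ] [ 0.22495621 -0.27591163 -0.84038369] 0.9044175133784669
[[280.18577554 211.51224982]
 [280.17648075 210.21771108]
 [280.11862396 202.16262584]]
```

View pics/w6.png

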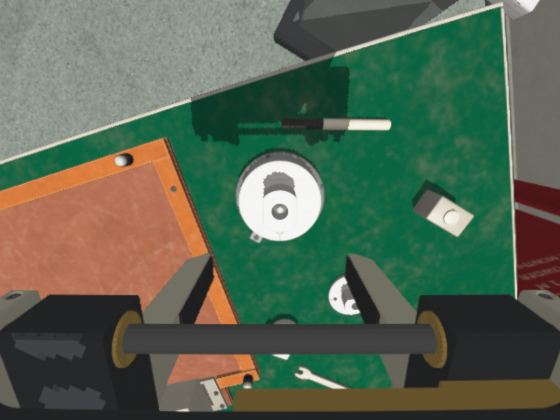

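The plate lies level on the fixture, centred at (280,202), with the shaft visible in the bore at (280,211) as predicted for the seated height. The gripper is clear and the bystanders have not moved.

```bash
python3 -c "
from bench import arm
print(arm.close_job())"
```

```text
the job is handed in; nothing more can be done
None
```

The index plate is fully home on the pin ring, with the shaft through its bore and the pin in its hole. It was let go and the job handed in at about 17 s; the hand-in reported no verdict.

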